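# Lock the ski cradle and set the spring punch on the mark

## Task

First swing the brass cam lever all the way round to the green stop, so that the ski cradle is locked. Then take the yellow spring punch out of its wooden stand and hold its point on the red spot on the ski, punch upright, pressed gently so that the sprung point is about half way in (pushed right in, it would fire). Finish like that, still gripping the punch and pressing; leave the toe piece, the brakes and the track plate where they are.

Things in the scene. Friction and masses are not known exactly. Their poses are not given: they have to be found in the camera images.
- cradle: Fixed grey ski cradle with a dark blue ski clamped across it. Origin on the bench under the middle of the ski; its y axis runs along the ski, -x is the side of the cam lever. The ski is 86 mm wide (along x), its flat level top is 90 mm above the origin. Base plate 20 mm high; two jaws at y = +200 and -200 mm, 130 mm wide along x, their black rubber pads reach 94 mm above the bench at x = +-52 mm.
- cam_pivot (a point): Point on the vertical axis of the brass cam lever, at the underside of the lever, 55 mm above the bench, at x = -95 mm, y = 0 in the cradle's frame. The red and green stop studs (15 mm diameter, tops 70 mm above the bench) stand 40 mm from this axis.
- cam_grip (a point): Point on the axis of the upright round brass post (16 mm diameter, a 20 mm ball on its top) at the lever's free end, 70 mm from the pivot axis. The point is 95 mm above the bench; the post stands from 67 to 123 mm above the bench. Lever arm 14 mm wide, 12 mm high (55 to 67 mm above the bench).
- cam (a joint): Angle of the brass lever: 0 = open, at the red stud (lever points towards the robot and to its left), 1.6 rad = locked, at the green stud (towards the robot and to its right); locking is counterclockwise from above. In the cradle's frame the lever points at pi - 0.8 + joint value, from +x towards +y. It stays where left; friction 0.08 N m, about 1.2 N at the post.
- stand: Fixed dark wooden stand, 70 x 70 x 75 mm high, origin at the centre of its underside; a vertical 18 mm through hole in its middle holds the punch.
- punch: Loose yellow spring punch, 0.17 kg, point down in the stand. Origin: centre of the handle's underside, resting on the stand's top (75 mm above the bench); z points up the handle. Handle 26 x 26 mm square (sides along its x, y), z = 0 to 80 mm, black button to 84 mm; below it a 14 mm round steel shank to z = -40 mm, then the 7 mm sprung point. Lift 65 mm or more straight up to clear the stand.
- plunger (a joint): How far the sprung point is pushed into the punch, m: 0 = fully out, 0.016 = fully in. Spring: 1 N to start it, 3 N half way (0.008), 5 N fully in (250 N/m).
- punch_tip (a point): The end of the sprung point, 5 mm diameter, on the punch's axis; 62 mm below the punch's origin when the point is fully out, less by the value of joint plunger.
- spot: Flat red spot, 14 mm diameter, in the middle of a round white 30 mm sticker on the top of the ski, near the white centre line; origin at its centre, at the height of the ski's top, 90 mm above the bench.
- toe_piece: Scratched silver binding toe piece, loose, 85 x 60 x 38 mm, origin at the centre of its underside. To be left alone.
- brake_a: Black plastic ski brake with two wire arms, loose, about 113 x 110 x 16 mm, origin under the middle of its black plate, arms along its +x. To be left alone.
- brake_b: Second black ski brake, like brake_a. To be left alone.
- track_plate: Chrome track plate, loose, 45 x 170 x 10 mm, lying by the wooden rail beyond the ski, origin at the centre of its underside. To be left alone.
There are look-alikes about, which are no part of the job. There is more than one size of the punch; the one meant has the size given above. There is more than one size of the stand; the job needs the smaller.

How it is judged:
By the outcome, as a careful person would: the job done as asked, in the order asked, and still so for the second after the job is handed in, while the arm keeps its last pose, push and grip.
It also fails if it takes over 51 s, if anything falls off the work surface, if the arm or the gripper's body presses on something with over 40 N, if the wrist force passes 120 N, or if a joint passes its speed limit or range.

## Robot

A 6-joint arm with a two-finger parallel gripper is mounted at the origin on the work surface. World frame = base frame: x ahead of the robot, y to its left, z up, the work surface at z = 0. Lengths are in m, angles in rad, forces in N, time in s.
With the tool pointing down it reaches from about 0.25 to 0.775 m from the base axis. Payload 4 kg.
Tool frame: the origin (TCP) lies on the centre line of the jaws, within the pads' length; the fingertips stand 25 mm ahead of it and the grasp point (between the pads) lies 6 mm ahead of it; z points along the fingers, y is the line along which they close (so a half turn about z gives the same grasp; the last joint's range is limited). The gripper opens to 94 mm and grips with 3 to 60 N. Pads are 16 mm wide; open, the fingers measure 119 mm over their backs; the gripper's body (75 mm by 177 mm) begins 78 mm behind the grasp point.
Start: joints at [1.182, 0.087, 1.371, -0, 1.684, -0.103], TCP at [0.155, 0.528, 0.231] pointing down, gripper open.
Joint ranges: [-3.1, 3.1], [-0.76, 2.03], [0.27, 2.55], [-1.08, 4.22], [0.17, 2.65], [-2.57, 2.57]. Speed limits (rad/s): [2.79, 2.79, 3.14, 3.14, 3.14, 3.14].

## Interface

Orientations are given as [roll, pitch, yaw] about the fixed x, y, z axes, in that order (R = Rz(yaw) Ry(pitch) Rx(roll)).
In Python, from bench import sensors, optics, ticket gives the robot as it stands.
- The arm moves only by the tool send_rows, never from a script. Its argument "rows" is a list of rows, each a list of 6 numbers: the shift along the world's x, y, z in mm, then the turn, a rotation vector about the world's x, y, z in rad. In form: [[x, y, z, wx, wy, wz], ...]. A call has 1 to 8 rows; each row shifts and turns the commanded pose from where the row before left it; what a row does not reach is not made up. A row lasts 1/12 s, in which the tool goes at most 41.7 mm and 7.16 degrees, less where a joint would pass 70% of its speed; a pose out of reach is approached as far as the arm can. A call is refused whole if a number of a shift passes 41.7 or a number of a turn 0.125, either way. A call with a gripper value outside its range is refused whole. "grip" is the finger opening in mm, from 0 to 94, set as the call begins (left out, the last holds). The fingers move at their own pace and stop on an object; the grip force is fixed at half the most. Time passes only in rows, so rows that do not move let the fingers close. It gives the time, the measured TCP pose, the force, the opening and the grip force at its end, in the units of the state.
- sensors.get_obs(): the state, without advancing time (a new reading comes with each control period).
- optics.snapshot(name): name is "scene" or "top" or "wrist"; returns the picture (420x560x3 uint8, red, green, blue); there is no depth.
- optics.camera_model(name): a dict with "vertical_fov" (degrees; the focal length in pixels is half the picture's height over the tangent of half this angle, whatever the lens; pixels are square), "cx", "cy" (the principal point, pixels), "R" (3x3) and "t" (3): a world point X has camera coordinates R X + t. Camera axes: x right, y down, z forward; pixel columns grow to the right and rows downward; lengths in m; the calibration is good to about 2 mm. A picture is of the moment at which its call begins: read the wrist's pose just before it. camera_model takes no time and is no camera call; for the wrist camera it gives the pose at the moment of the call.
- ticket.close_job(): hands the job in; it is judged then, once.
The state is a dict: "time": time; "joint_positions": joint angles; "qvel": joint speeds; "joint_torque": joint torques, N m; "tool_pos": TCP position; "ee_rot": TCP orientation; "wrist_force": force on the tool from outside, world axes, zero at the start; "wrist_torque": the same for the moment, N m; "width": finger opening in m; "finger_force": force on a finger pad.
Only numpy, scipy, OpenCV 4.12 (cv2) and the standard library are available. Lean on these libraries where they do the work, as an engineer would, in place of code of your own. Each camera call takes 0.05 s, during which the arm holds its last target. There are 200 camera calls.

## Working session

There is one attempt and no reset: what is moved stays moved. The work goes in short steps, Python scripts to look and compute and a tool call to move; the robot and the scene stay as the last step left them, time stands still between calls to the robot, and variables do not carry over. Pictures are saved under pics/ and viewed, at most 10 in all, crops included, and the job is handed in when it is done.

Besides the shell and the picture viewer there is one more tool, called after "Call:" by a JSON object that holds its "method" and its "body". send_rows: Moves the arm, as the interface text tells. Its arguments: {"type":"object","properties":{"rows":{"type":"array"},"grip":{"type":"number"}},"required":["rows"]}

```bash
mkdir -p pics
cat > h.py <<'E'
import numpy as np, cv2
from bench import sensors, optics, ticket
def snap(n,f,crop=None,s=1):
    im=optics.snapshot(n); np.save('pics/'+f+'.npy',im)
    save(im,f,crop,s)
def save(im,f,crop=None,s=1):
    if crop: x0,y0,x1,y1=crop; im=im[y0:y1,x0:x1]
    im=cv2.resize(im,None,fx=s,fy=s,interpolation=cv2.INTER_CUBIC)
    cv2.imwrite('pics/'+f+'.png',im[...,::-1])
def ray(m,u,v):
    f=210/np.tan(np.radians(m['vertical_fov'])/2); R=np.array(m['R']);t=np.array(m['t'])
    d=R.T@np.array([(u-m['cx'])/f,(v-m['cy'])/f,1]); return -R.T@t,d/np.linalg.norm(d)
def onz(m,u,v,z):
    c,d=ray(m,u,v); return c+d*(z-c[2])/d[2]
def tri(obs):
    A=np.zeros((3,3));b=np.zeros(3);L=[]
    for m,u,v in obs:
        c,d=ray(m,u,v);P=np.eye(3)-np.outer(d,d);A+=P;b+=P@c;L.append((c,d))
    X=np.linalg.solve(A,b); return X,[np.linalg.norm(np.cross(X-c,d))*1000 for c,d in L]
def proj(m,X):
    f=210/np.tan(np.radians(m['vertical_fov'])/2);p=np.array(m['R'])@X+np.array(m['t']);return m['cx']+f*p[0]/p[2],m['cy']+f*p[1]/p[2]
E
python3 - <<'E'
from h import *
o=sensors.get_obs(); print(o)
for n in('scene','top','wrist'):
    m=optics.camera_model(n);print(n,m); snap(n,n+'0',None,1.4)
E
```

```text
{'time': 0.0, 'joint_positions': array([ 1.18189417e+00,  8.79487292e-02,  1.37224452e+00, -3.42556226e-05,
        1.68358733e+00, -1.03106960e-01]), 'qvel': array([-5.28144304e-04, -4.67256713e-05,  7.48719588e-05,  1.30315302e-04,
        5.37850511e-04,  1.56811227e-03]), 'joint_torque': array([ 2.27771932e-03, -3.40190077e+01, -3.02425897e+01,  7.17856293e-02,
        3.30553099e-02, -1.24079506e-04]), 'tool_pos': array([0.15488763, 0.52722784, 0.22931248]), 'ee_rot': array([-3.13941284e+00, -1.91325366e-04,  2.85579343e+00]), 'wrist_force': array([ 0.50464598, -0.34221915,  0.11564818]), 'wrist_torque': array([ 0.04521621,  0.02535618, -0.01169437]), 'finger_force': 0.0, 'width': 0.09404143485544585}
scene {'vertical_fov': 44.18156334619603, 'cx': 268.35140540614645, 'cy': 214.77134967740346, 'R': array([[ 0.83951212,  0.5433299 , -0.00346718],
       [ 0.36122902, -0.56288768, -0.74341849],
       [-0.40587313,  0.62285639, -0.66881755]]), 't': array([-0.40478781, -0.16159606,  1.47370569])}
top {'vertical_fov': 51.40316831761792, 'cx': 277.49101063843625, 'cy': 214.62752184586049, 'R': array([[ 0.02543317, -0.99962111,  0.01052566],
       [-0.99123059, -0.02658268, -0.12944219],
       [ 0.12967295, -0.00714123, -0.9915311 ]]), 't': array([-0.08590268,  0.53146292,  0.96654412])}
wrist {'vertical_fov': 66.54728787976107, 'cx': 281.88539265383304, 'cy': 206.09171471984797, 'R': array([[ 2.82088420e-01,  9.59388110e-01, -7.60306305e-04],
       [ 9.24108704e-01, -2.71502129e-01,  2.68904627e-01],
       [ 2.57777477e-01, -7.65574869e-02, -9.63166509e-01]]), 't': array([-0.55007223, -0.02760276,  0.39078654])}
```

View pics/top0.png

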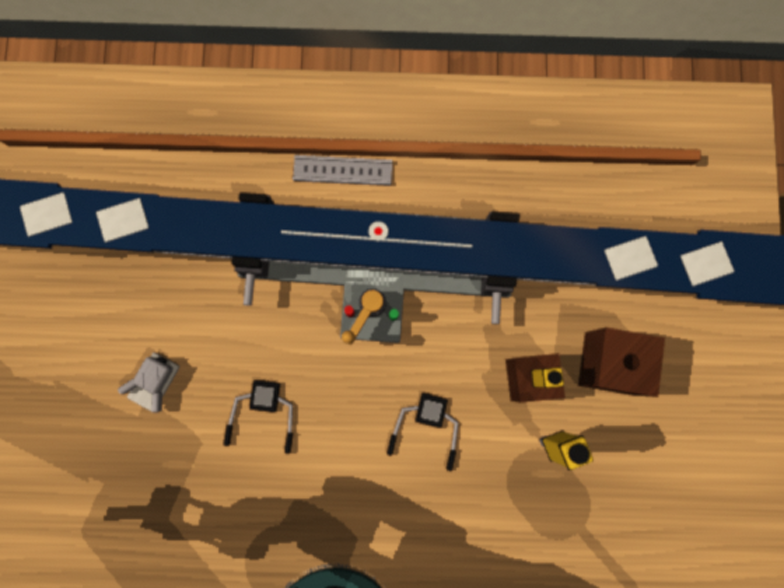

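View pics/scene0.png

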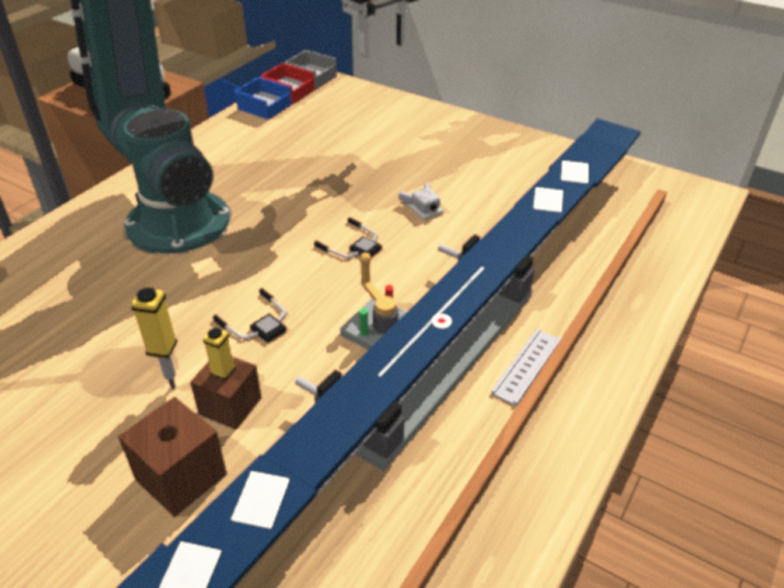

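Top view: the punch in the smaller stand is at display (548,378) in the top view and (218,350) in the scene view. The larger free punch is at (570,450)/(155,320), and the larger stand, empty, at (625,362)/(172,455). The small one in the smaller stand fits the description. I'll confirm it in enlarged crops.

Run:
```python
from h import *
t=np.load('pics/top0.npy');s=np.load('pics/scene0.npy')
def c(i,x,y): return cv2.resize(i[y:y+75,x:x+100],None,fx=4,fy=4,interpolation=cv2.INTER_CUBIC)
for im,x,y in((t,225,155),(t,345,235),(s,235,175),(s,110,225)): pass
M=np.vstack([np.hstack([c(t,225,175),c(t,345,235)]),np.hstack([c(s,235,177),c(s,110,228)])])
save(M,'m0')
# spot by colour
for n,i,(x0,y0,x1,y1) in(('top',t,(255,150,285,180)),('scene',s,(300,215,330,245))):
    a=i[y0:y1,x0:x1].astype(float); w=np.clip(a[...,0]-a[...,1:].max(2)-50,0,None)
    yy,xx=np.mgrid[y0:y1,x0:x1]; print(n,(w*xx).sum()/w.sum(),(w*yy).sum()/w.sum(),w.max())
```

```text
top 269.7112944162437 164.59359137055839 155.0
scene 314.94484412470024 228.58193445243805 131.0
```

View pics/m0.png

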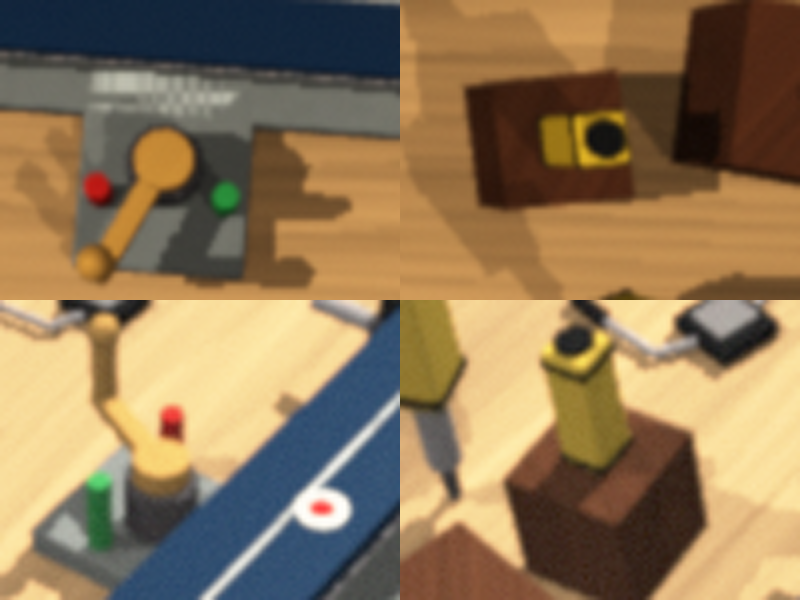

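Crops show: the ball of the cam post at top(95,262), hub at (163,158), red stud (98,187), green stud (226,195). The yellow handle in the small stand has its button at (605,138), with a scene counterpart at (575,341). Now I'll triangulate these.

Run:
```python
from h import *
T=optics.camera_model('top');S=optics.camera_model('scene')
q=-.375
def tt(x,y,l=0): return (T,(x-400*l)/4+(345 if l else 225)+q,y/4+(235 if l else 175)+q)
def ss(x,y,l=0): return (S,(x-400*l)/4+(110 if l else 235)+q,(y-300)/4+(228 if l else 177)+q)
def P(n,a,b):
    X,r=tri([a,b]);print(n,np.round(X*1000,1),np.round(r,1));return X
P('spot',(T,269.71,164.59),(S,314.94,228.58))
P('ball',tt(95,262),ss(103,328))
P('hub',tt(163,158),ss(161,457))
P('red',tt(98,187),ss(172,412))
P('green',tt(226,195),ss(99,482))
P('button',tt(605,138,1),ss(575,341,1))
print('handle top corners z155',[np.round(onz(*tt(x,y,1),.155)[:2]*1000,1) for x,y in((577,113),(627,112),(630,166),(575,168))])
print('stand top corners z75',[np.round(onz(*tt(x,y,1),.075)[:2]*1000,1) for x,y in((469,88),(617,70),(633,198),(500,208))])
# ski edges direction from centre line in top view
print('line',[np.round(onz(T,x/1.4,y/1.4,.09)[:2]*1000,1) for x,y in((282,232),(471,246))])
```

```text
spot [636.6 -51.7  90.9] [0.1 0.1]
ball [467.8 -11.7 115.8] [0.3 0.3]
hub [529.3 -44.9  70.4] [0. 0.]
red [513.   -8.9  70.4] [1. 1.]
green [510.  -80.2  68.7] [0.2 0.2]
button [ 415.1 -308.5  157.4] [0.5 0.5]
handle top corners z155 [array([ 426.8, -295.7]), array([ 427.9, -320.7]), array([ 401.2, -321.9]), array([ 399.6, -294.5])]
stand top corners z75 [array([ 440.9, -258. ]), array([ 452.8, -338.9]), array([ 383.9, -346.9]), array([ 376.8, -274.8])]
line [array([630.2,  98.2]), array([ 616. , -198.9])]
```

Call:
{"method": "send_rows", "body": {"rows": [[19.6,-33.7,0,0,0,0],[19.6,-33.7,0,0,0,0],[19.6,-33.7,0,0,0,0],[19.6,-33.7,0,0,0,0],[19.6,-33.7,0,0,0,0],[19.6,-33.7,0,0,0,0],[19.6,-33.7,0,0,0,0],[19.6,-33.7,0,0,0,0]], "grip": 30}}

```text
time: 0.82
tool_pos: [0.3121, 0.2564, 0.2303]
ee_rot: [3.141, 0.0, 2.856]
wrist_force: [1.5, 0.7, -0.0]
width: 0.0441
finger_force: 0.0
```

Call:
{"method": "send_rows", "body": {"rows": [[19.6,-33.7,0,0,0,0],[19.6,-33.7,0,0,0,0],[19.6,-33.7,0,0,0,0],[19.6,-33.7,0,0,0,0],[19.6,-33.7,0,0,0,0],[19.6,-33.7,0,0,0,0],[19.6,-33.7,0,0,0,0],[19.6,-33.7,0,0,0,0]]}}

```text
time: 1.48
tool_pos: [0.469, -0.0134, 0.2303]
ee_rot: [3.141, -0.0, 2.855]
wrist_force: [0.3, -0.1, -0.1]
width: 0.0299
finger_force: 0.0
```

Call:
{"method": "send_rows", "body": {"rows": [[0,0,0,0,0,0],[0,0,0,0,0,0],[0,0,0,0,0,0]]}}

```text
time: 1.73
tool_pos: [0.4682, -0.0111, 0.2301]
ee_rot: [3.141, -0.001, 2.855]
wrist_force: [0.2, -0.2, 0.7]
width: 0.03
finger_force: 0.0
```

Run:
```python
from h import *
o=sensors.get_obs();print(o['time'],o['tool_pos'],o['ee_rot'],o['width'],o['wrist_force'])
m=optics.camera_model('wrist');snap('wrist','w1',None,1.4);np.save('w1m.npy',m,allow_pickle=True)
for n,X in(('ball',[.4678,-.0117,.1158]),('hub',[.5293,-.0449,.0704]),('red',[.513,-.0089,.07]),('green',[.510,-.0802,.07]),('spot',[.6366,-.0517,.09])): print(n,np.round(np.array(proj(m,np.array(X)))*1.4))
T=optics.camera_model('top');S=optics.camera_model('scene')
print('bigpunch',tri([(T,579/1.4,454/1.4),(S,148/1.4,295/1.4)]))
print('bigstand hole',tri([(T,631/1.4,361/1.4),(S,169/1.4,433/1.4)]))
```

```text
1.7333 [ 0.46824677 -0.01114496  0.23007699] [ 3.14100971e+00 -1.44371000e-03  2.85540419e+00] 0.029984826302597776 [ 0.16531863 -0.17776868  0.71858475]
ball [392. 294.]
hub [374. 363.]
red [413. 331.]
green [322. 353.]
spot [405. 497.]
bigpunch (array([ 0.31441423, -0.3287433 ,  0.19531988]), [np.float64(2.3330698390912), np.float64(2.3330698390910234)])
bigstand hole (array([ 0.44317489, -0.44185978,  0.0984623 ]), [np.float64(1.2454515729685043), np.float64(1.2454515729684943)])
```

View pics/w1.png

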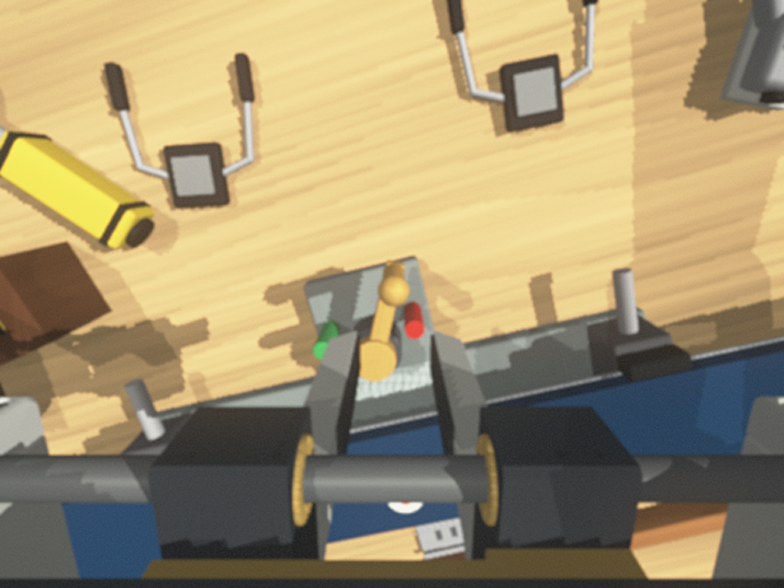

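Wrist view: the ball is at (396,288) and the hub at (378,360), within 4-6 px (about 2 mm) of their predicted positions. The post stands clear between the two fingers' line, so I'll descend around it.

Call:
{"method": "send_rows", "body": {"rows": [[0,0,-25,0,0,0],[0,0,-25,0,0,0],[0,0,-25,0,0,0],[0,0,-25,0,0,0],[0,0,-25,0,0,0],[0,0,0,0,0,0],[0,0,0,0,0,0]]}}

```text
time: 2.37
tool_pos: [0.4673, -0.01, 0.1048]
ee_rot: [-3.141, -0.003, 2.858]
wrist_force: [0.7, 0.7, 0.6]
width: 0.0303
finger_force: 0.0
```

Run:
```python
from h import *
o=sensors.get_obs();print(o['time'],o['tool_pos'],o['wrist_force'])
p=np.array([529.3,-44.9])
for f in np.linspace(0,1,13):
    a=np.pi-.495+f*1.35; print(round(f,2),np.round(p+70*np.array([np.cos(a),np.sin(a)]),1))
```

```text
2.3667 [ 0.46728169 -0.01000068  0.10478494] [0.73701252 0.6826018  0.61181681]
0.0 [467.7 -11.6]
0.08 [464.4 -18.8]
0.17 [461.8 -26.2]
0.25 [460.2 -33.9]
0.33 [459.4 -41.8]
0.42 [459.5 -49.6]
0.5 [460.4 -57.4]
0.58 [462.3 -65.1]
0.67 [465.  -72.5]
0.75 [468.5 -79.5]
0.83 [472.7 -86.1]
0.92 [477.7 -92.2]
1.0 [483.4 -97.7]
```

Call:
{"method": "send_rows", "body": {"rows": [[-3,-7.2,0,0,0,0.06],[-2.6,-7.4,0,0,0,0.06],[-1.6,-7.7,0,0,0,0.06],[-0.8,-7.9,0,0,0,0.06],[0,-7.8,0,0,0,0.06],[1,-7.8,0,0,0,0.06]]}}

```text
time: 2.87
tool_pos: [0.4622, -0.0565, 0.1081]
ee_rot: [3.141, 0.003, -3.063]
wrist_force: [-1.4, 1.5, -0.0]
width: 0.0305
finger_force: 0.9
```

Call:
{"method": "send_rows", "body": {"rows": [[1.9,-7.7,0,0,0,0.06],[2.7,-7.4,0,0,0,0.06],[3.5,-7,0,0,0,0.06],[4.2,-6.6,0,0,0,0.06],[0,0,0,0,0,0]]}}

```text
time: 3.28
tool_pos: [0.4756, -0.0865, 0.1082]
ee_rot: [-3.139, 0.004, -2.826]
wrist_force: [0.5, 0.0, 0.1]
width: 0.0298
finger_force: 0.0
```

Run:
```python
from h import *
o=sensors.get_obs();print(o['time'],o['tool_pos'],o['wrist_force'],o['joint_positions'])
m=optics.camera_model('top');snap('top','t2',(215,150,355,255),5.7)
```

```text
3.2833 [ 0.47561981 -0.08647586  0.10820882] [0.46057621 0.00608969 0.12782848] [-2.97169962e-01 -6.20678057e-03  1.71345386e+00 -5.19152739e-05
  1.42997006e+00 -2.18331479e+00]
```

View pics/t2.png

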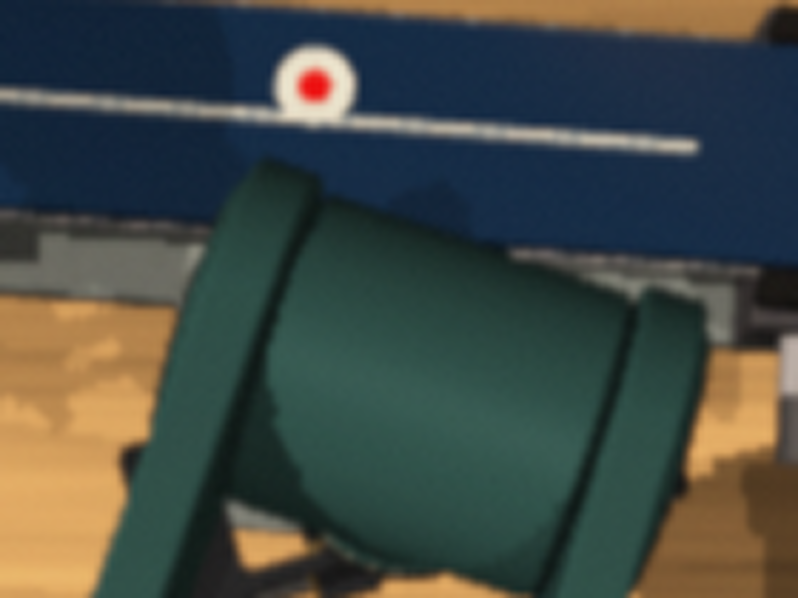

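The arm hides the lever in this top view, so I'll go by force and push on along the tangent in small steps.

Call:
{"method": "send_rows", "body": {"rows": [[1.5,-2,0,0,0,0],[1.5,-2,0,0,0,0],[1.5,-2,0,0,0,0],[1.5,-1.6,0,0,0,0],[1.5,-1.6,0,0,0,0]]}}

```text
time: 3.75
tool_pos: [0.4815, -0.0951, 0.1056]
ee_rot: [3.141, -0.0, -2.827]
wrist_force: [-0.8, 1.5, 1.2]
width: 0.03
finger_force: 0.6
```

Call:
{"method": "send_rows", "body": {"rows": [[1,-1,0,0,0,0],[1,-1,0,0,0,0]]}}

```text
time: 3.92
tool_pos: [0.483, -0.0968, 0.1053]
ee_rot: [3.14, -0.001, -2.828]
wrist_force: [-3.5, 3.7, 2.5]
width: 0.03
finger_force: 2.4
```

Call:
{"method": "send_rows", "body": {"rows": [[1,-1,0,0,0,0],[1,-1,0,0,0,0]]}}

```text
time: 4.08
tool_pos: [0.4831, -0.097, 0.1051]
ee_rot: [3.134, -0.005, -2.827]
wrist_force: [-9.9, 8.4, 7.4]
width: 0.0303
finger_force: 5.4
```

Force rises with no travel, so the lever is on the stop: the inferred post is at (478,-92) mm against (478,-93) expected. Back off and lift, then travel to the punch while turning.

Call:
{"method": "send_rows", "body": {"rows": [[-2,2,0,0,0,0],[-2,2,0,0,0,0],[0,0,30,0,0,0],[0,0,35,0,0,0],[0,0,35,0,0,0],[0,0,35,0,0,0]]}}

```text
time: 4.58
tool_pos: [0.4814, -0.0956, 0.2418]
ee_rot: [-3.141, 0.0, -2.828]
wrist_force: [0.2, 0.3, -0.9]
width: 0.0296
finger_force: 0.0
```

Call:
{"method": "send_rows", "body": {"rows": [[-4.4,-14.4,0,0,0,-0.124],[-4.4,-14.4,0,0,0,-0.124],[-4.4,-14.4,0,0,0,-0.124],[-4.4,-14.4,0,0,0,-0.124],[-4.4,-14.4,0,0,0,-0.124],[-4.4,-14.4,0,0,0,-0.124],[-4.4,-14.4,0,0,0,-0.124],[-4.4,-14.4,0,0,0,-0.124]], "grip": 50}}

```text
time: 5.25
tool_pos: [0.4462, -0.2117, 0.2405]
ee_rot: [-3.141, 0.002, 2.457]
wrist_force: [-0.7, -0.7, 0.2]
width: 0.0498
finger_force: 0.0
```

Run:
```python
from h import *
o=sensors.get_obs();print(o['time'],o['tool_pos'],o['ee_rot'],o['qvel'].round(2))
m=optics.camera_model('wrist');im=optics.snapshot('wrist')
t=optics.snapshot('top')
np.save('w3m.npy',m,allow_pickle=True);np.save('pics/w3.npy',im)
a=cv2.resize(t[150:255,215:355],(400,300),interpolation=cv2.INTER_CUBIC);b=cv2.resize(optics.snapshot('scene')[165:265,225:358],(400,300),interpolation=cv2.INTER_CUBIC)
w=cv2.resize(im,(400,300),interpolation=cv2.INTER_AREA)
M=np.vstack([np.hstack([a,b]),np.hstack([w,w*0])])
save(M,'m3')
```

```text
5.25 [ 0.44616307 -0.21173072  0.24048635] [-3.14095192e+00  1.58075188e-03  2.45709030e+00] [-0.36  0.05 -0.05  0.   -0.    1.12]
```

View pics/m3.png

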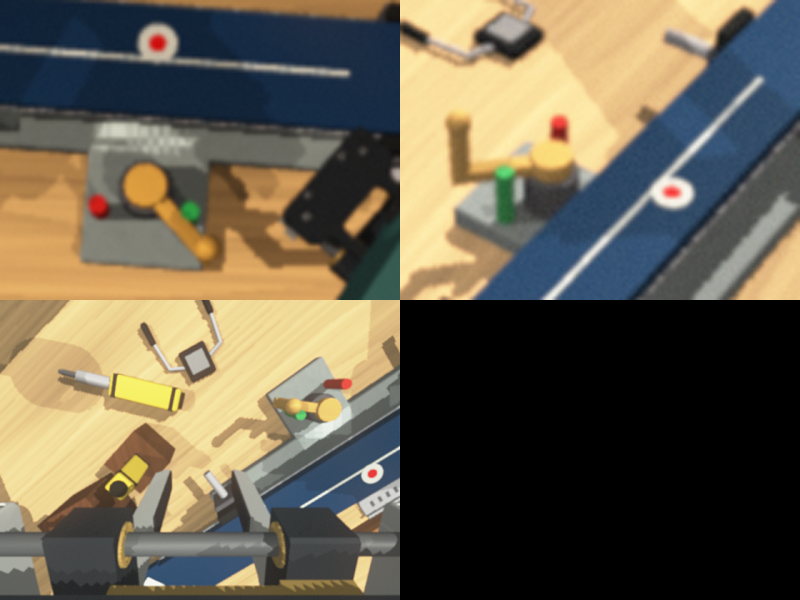

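Call:
{"method": "send_rows", "body": {"rows": [[-4,-12.2,0,0,0,-0.12],[-4,-12.2,0,0,0,-0.12],[-4,-12.2,0,0,0,-0.12],[-4,-12.2,0,0,0,-0.12],[-4,-12.2,0,0,0,-0.12],[-4,-12.2,0,0,0,-0.12],[-4,-12.2,0,0,0,-0.12],[-4,-12,0,0,0,0]]}}

```text
time: 6.07
tool_pos: [0.4146, -0.3077, 0.2405]
ee_rot: [3.141, 0.0, 1.626]
wrist_force: [0.3, 0.0, -0.4]
width: 0.0496
finger_force: 0.0
```

Call:
{"method": "send_rows", "body": {"rows": [[0,0,0,0,0,0],[0,0,0,0,0,0]]}}

```text
time: 6.23
tool_pos: [0.4144, -0.3076, 0.2404]
ee_rot: [3.141, -0.001, 1.627]
wrist_force: [0.2, 0.5, -0.5]
width: 0.0497
finger_force: 0.0
```

Run:
```python
from h import *
T=optics.camera_model('top');q=-.4
b=onz(T,215+205/2.857+q,150+248/2.857+q,.1158);h=onz(T,215+146/2.857+q,150+184/2.857+q,.0704);d=b-h
print('lever',b[:2],h[:2],np.arctan2(d[1],d[0])%6.283-np.pi+.8+.047,np.hypot(*d[:2]))
o=sensors.get_obs();print(o['time'],o['tool_pos'],o['ee_rot'])
m=optics.camera_model('wrist');im=optics.snapshot('wrist')
np.save('w4m.npy',m,allow_pickle=True);np.save('pics/w4.npy',im)
u,v=proj(m,np.array([.415,-.3085,.158]));print(u,v)
x0,y0=int(u)-75,int(v)-65
print(x0,y0);save(im,'w4',(x0,max(y0,0),x0+150,y0+112),5.3)
```

```text
lever [ 0.47745076 -0.0911465 ] [ 0.52958882 -0.04561738] 1.564647853334773 0.06921905969269936
6.2333 [ 0.41443397 -0.307622    0.24036857] [ 3.14138409e+00 -5.25805810e-04  1.62708271e+00]
282.27509794618294 223.4684990350648
207 158
```

View pics/w4.png

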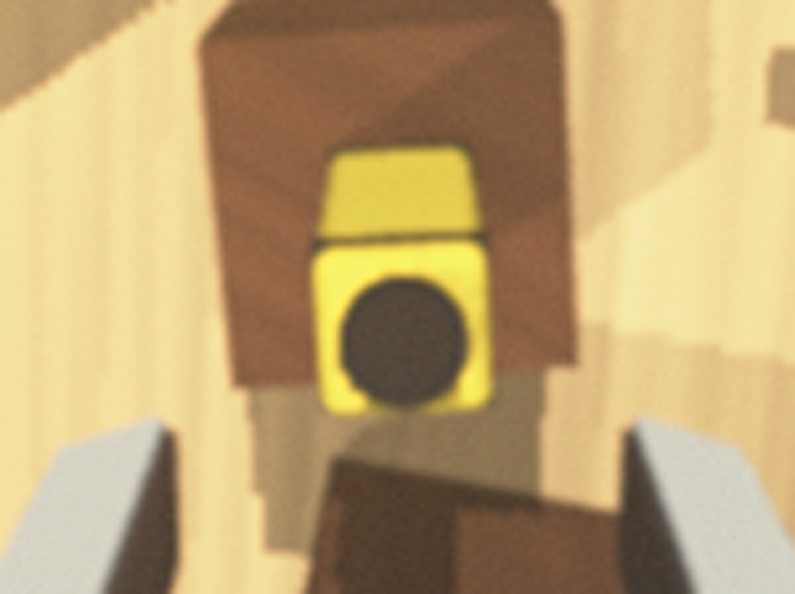

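Lever: measured joint about 1.56 to 1.59 rad, touching the green stud, so it's locked. Wrist crop: the button at (404,341) is central between the fingertips (170 and 630), and the handle is turned about 0.035 rad counterclockwise. I'll turn by that and descend.

Call:
{"method": "send_rows", "body": {"rows": [[0.5,-0.5,-19,0,0,0.035],[0,0,-19,0,0,0],[0,0,-19,0,0,0],[0,0,-19,0,0,0],[0,0,-19,0,0,0],[0,0,-19,0,0,0],[0,0,0,0,0,0],[0,0,0,0,0,0]]}}

```text
time: 6.95
tool_pos: [0.4146, -0.3071, 0.1257]
ee_rot: [-3.14, -0.002, 1.661]
wrist_force: [-0.1, -0.3, -0.4]
width: 0.0499
finger_force: 0.0
```

Call:
{"method": "send_rows", "body": {"rows": [[0,0,0,0,0,0],[0,0,0,0,0,0],[0,0,0,0,0,0],[0,0,0,0,0,0],[0,0,0,0,0,0],[0,0,0,0,0,0]], "grip": 15}}

```text
time: 7.45
tool_pos: [0.4152, -0.3087, 0.1278]
ee_rot: [3.14, 0.002, 1.659]
wrist_force: [-0.5, 0.4, 4.4]
width: 0.0257
finger_force: 29.9
```

Call:
{"method": "send_rows", "body": {"rows": [[0,0,12,0,0,0],[0,0,18,0,0,0],[0,0,19,0,0,0],[0,0,19,0,0,0],[0,0,19,0,0,0],[0,0,19,0,0,0],[0,0,19,0,0,0],[0,0,0,0,0,0]]}}

```text
time: 8.12
tool_pos: [0.4159, -0.3094, 0.2562]
ee_rot: [3.136, 0.006, 1.659]
wrist_force: [1.4, -0.6, -1.3]
width: 0.0257
finger_force: 29.9
```

Call:
{"method": "send_rows", "body": {"rows": [[14,16,0,0,0,0],[17,20,0,0,0,0],[17,20,0,0,0,0],[17,20,0,0,0,0],[17,20,0,0,0,0],[17,20,0,0,0,0],[17,20,0,0,0,0],[17,20,0,0,0,0]]}}

```text
time: 8.78
tool_pos: [0.5479, -0.151, 0.2498]
ee_rot: [-3.139, -0.001, 1.659]
wrist_force: [0.1, -0.2, -2.4]
width: 0.0259
finger_force: 29.9
```

Call:
{"method": "send_rows", "body": {"rows": [[17,20,0,0,0,0],[17,20,0,0,0,0],[17,20,0,0,0,0],[17,20,0,0,0,0],[10,12,0,0,0,0],[10,8,0,0,0,0],[0,0,0,0,0,0],[0,0,0,0,0,0]]}}

```text
time: 9.45
tool_pos: [0.6354, -0.0524, 0.2501]
ee_rot: [-3.139, 0.0, 1.659]
wrist_force: [-0.7, 0.3, -2.3]
width: 0.0261
finger_force: 29.9
```

Run:
```python
from h import *
o=sensors.get_obs();print(o['time'],o['tool_pos'],o['ee_rot'],o['wrist_force'],o['width'])
W=optics.camera_model('wrist');w=optics.snapshot('wrist');t=optics.snapshot('top');s=optics.snapshot('scene')
np.save('pics/s5.npy',s);np.save('pics/w5.npy',w);np.save('pics/t5.npy',t);np.save('w5m.npy',W,allow_pickle=True)
S=optics.camera_model('scene')
p=o['tool_pos'];tip=np.array([p[0],p[1],p[2]-.006-.045-.062]);print(tip)
us,vs=map(int,proj(S,tip));uw,vw=map(int,proj(W,tip));print(us,vs,uw,vw)
def c(i,x,y): 
    x=min(max(x,0),460);y=min(max(y,0),270);print(x,y)
    return cv2.resize(i[y:y+150,x:x+100],None,fx=4,fy=4,interpolation=cv2.INTER_CUBIC)
save(np.hstack([c(s,us-50,vs-100),c(w,uw-50,vw-75)]),'m5')
```

```text
9.45 [ 0.63536198 -0.05235839  0.25013433] [-3.13889986e+00  8.51533867e-05  1.65932647e+00] [-0.68717718  0.28941375 -2.25285849] 0.02606605353932802
[ 0.63536198 -0.05235839  0.13713433]
315 212 281 211
265 112
231 136
```

View pics/m5.png

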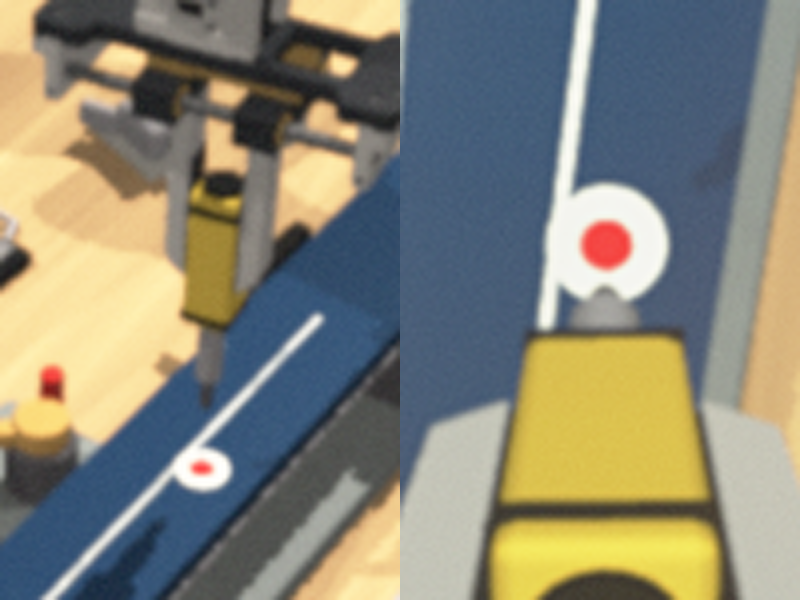

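Scene crop: tip at (207,403), spot (201,468). Wrist crop: tip end at (605,290), spot (606,245). The punch looks upright; I'll triangulate both.

Run:
```python
from h import *
S=optics.camera_model('scene');T=optics.camera_model('top');W=np.load('w5m.npy',allow_pickle=True).item()
q=-.4
st=(S,265+207/4+q,112+403/4+q);wt=(W,231+205/4+q,136+290/4+q)
ss=(S,314.94,228.58);ws=(W,231+206/4+q,136+245/4+q);ts=(T,269.71,164.59)
for n,a in(('tip',[st,wt]),('spot sw',[ss,ws]),('spot all',[ss,ws,ts]),('spot ts',[ss,ts])):
    X,r=tri(a);print(n,(X*1000).round(1),np.round(r,1))
print('tip at z .137', [ (onz(*a,.1375)*1000).round(1) for a in(st,wt)])
print('spot at z .09', [ (onz(*a,.09)*1000).round(1) for a in(ss,ws,ts)])
```

```text
tip [635.4 -49.8 136. ] [0.4 0.4]
spot sw [635.7 -51.1  89.9] [0.4 0.4]
spot all [636.1 -51.4  90.4] [0.2 0.8 0.7]
spot ts [636.6 -51.7  90.9] [0.1 0.1]
tip at z .137 [array([636.5, -51.2, 137.5]), array([635. , -49.5, 137.5])]
spot at z .09 [array([636.1, -51. ,  90. ]), array([635.3, -51.2,  90. ]), array([636.9, -51.7,  90. ])]
```

Call:
{"method": "send_rows", "body": {"rows": [[0.4,-0.8,-10,0,0,0],[0,0,-14,0,0,0],[0,0,-12,0,0,0],[0,0,-5,0,0,0],[0,0,0,0,0,0],[0,0,0,0,0,0],[0,0,0,0,0,0],[0,0,0,0,0,0]]}}

```text
time: 10.27
tool_pos: [0.6366, -0.0532, 0.2116]
ee_rot: [3.14, 0.001, 1.659]
wrist_force: [0.2, 0.1, -2.4]
width: 0.0259
finger_force: 29.9
```

Run:
```python
from h import *
o=sensors.get_obs();print(o['time'],o['tool_pos'],o['ee_rot'],o['wrist_force'],o['wrist_torque'],o['width'])
S=optics.camera_model('scene');W=optics.camera_model('wrist');w=optics.snapshot('wrist');s=optics.snapshot('scene')
np.save('w6m.npy',W,allow_pickle=True);np.save('pics/s6.npy',s);np.save('pics/w6.npy',w)
def c(i,x,y,k): return cv2.resize(i[y:y+600//k,x:x+400//k],None,fx=k,fy=k,interpolation=cv2.INTER_CUBIC)
uw,vw=map(int,proj(W,np.array([.6361,-.0514,.09])));print(uw,vw)
save(np.hstack([c(s,290,170,8),c(w,uw-25,vw-35,8)]),'m6')
```

```text
10.2667 [ 0.63660187 -0.05320336  0.2116355 ] [3.13963507e+00 5.07038682e-04 1.65876756e+00] [ 0.18365231  0.05891637 -2.44310117] [-0.05053621  0.06169103  0.0547356 ] 0.02586776571649775
280 206
```

View pics/m6.png

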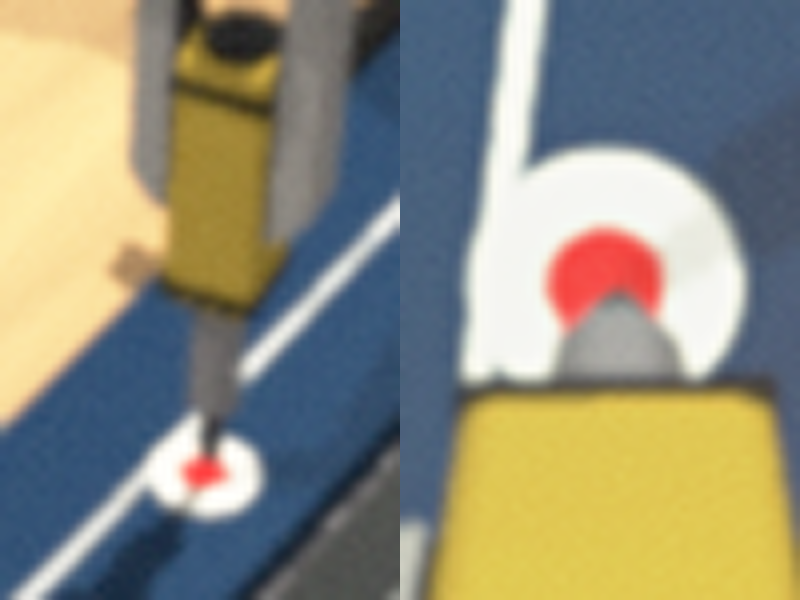

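Tip is about 8 mm above the spot and about 1.2 mm off in +x in both views. Correct and descend.

Call:
{"method": "send_rows", "body": {"rows": [[-1.2,0.3,-3,0,0,0],[0,0,-3,0,0,0],[0,0,0,0,0,0],[0,0,0,0,0,0],[0,0,0,0,0,0],[0,0,0,0,0,0]]}}

```text
time: 10.87
tool_pos: [0.635, -0.0528, 0.2048]
ee_rot: [3.141, 0.0, 1.659]
wrist_force: [0.0, 0.6, -1.0]
width: 0.0258
finger_force: 29.9
```

Call:
{"method": "send_rows", "body": {"rows": [[0,0,-2,0,0,0],[0,0,0,0,0,0],[0,0,0,0,0,0],[0,0,0,0,0,0],[0,0,0,0,0,0]]}}

```text
time: 11.28
tool_pos: [0.635, -0.0528, 0.2026]
ee_rot: [3.141, 0.0, 1.659]
wrist_force: [-1.4, -0.1, -0.2]
width: 0.0257
finger_force: 29.9
```

Call:
{"method": "send_rows", "body": {"rows": [[0,0,-2,0,0,0],[0,0,0,0,0,0],[0,0,0,0,0,0],[0,0,0,0,0,0],[0,0,0,0,0,0]]}}

```text
time: 11.7
tool_pos: [0.635, -0.0528, 0.2006]
ee_rot: [3.141, -0.0, 1.659]
wrist_force: [-0.3, -0.2, 0.1]
width: 0.0258
finger_force: 29.9
```

Call:
{"method": "send_rows", "body": {"rows": [[0,0,-2,0,0,0],[0,0,0,0,0,0],[0,0,0,0,0,0],[0,0,0,0,0,0],[0,0,0,0,0,0]]}}

```text
time: 12.12
tool_pos: [0.635, -0.0528, 0.1987]
ee_rot: [3.141, 0.0, 1.659]
wrist_force: [0.3, 0.3, 0.7]
width: 0.0261
finger_force: 29.9
```

Run:
```python
from h import *
F=[];Z=[]
for i in range(20):
    s=optics.snapshot('scene' if i%2 else 'wrist'); o=sensors.get_obs();F.append(o['wrist_force'][2]);Z.append(o['tool_pos'][2])
    if i%2==0:w=s
print(o['time'],np.mean(F),np.std(F),np.mean(Z),np.std(Z),o['ee_rot'])
W=optics.camera_model('wrist')
def c(i,x,y,k): return cv2.resize(i[y:y+600//k,x:x+400//k],None,fx=k,fy=k,interpolation=cv2.INTER_CUBIC)
uw,vw=map(int,proj(W,np.array([.6361,-.0514,.09])))
save(np.hstack([c(s,290,180,8),c(w,uw-25,vw-35,8)]),'m7')
```

```text
13.1167 0.6235564586002631 0.4228537269453559 0.19854693142633875 3.22537284499307e-05 [3.14142916e+00 3.02727639e-05 1.65876904e+00]
```

View pics/m7.png

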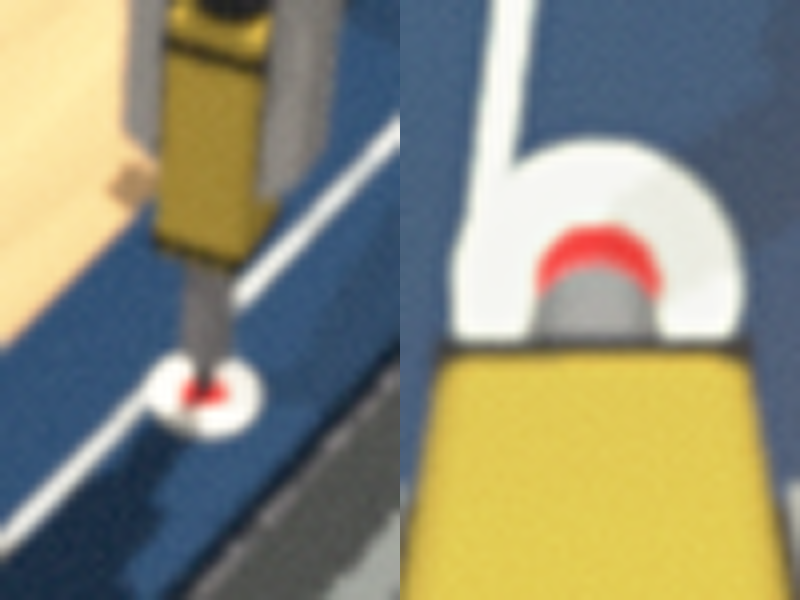

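Both views show the tip on the middle of the red spot. To pin down the compression, I'll lift free to measure the unloaded force baseline, then return.

Call:
{"method": "send_rows", "body": {"rows": [[0,0,5,0,0,0],[0,0,6,0,0,0],[0,0,5,0,0,0],[0,0,0,0,0,0],[0,0,0,0,0,0],[0,0,0,0,0,0],[0,0,0,0,0,0]]}}

```text
time: 13.7
tool_pos: [0.6347, -0.0528, 0.2139]
ee_rot: [-3.141, -0.0, 1.659]
wrist_force: [-0.7, -0.4, -2.9]
width: 0.0258
finger_force: 29.9
```

```bash
cat > avg.py <<'E'
from h import *
F=[]
for i in range(24):
    optics.snapshot('wrist'); o=sensors.get_obs();F.append(o['wrist_force'])
print(o['time'],np.mean(F,0),np.std(F,0),o['tool_pos'])
E
python3 avg.py
```

```text
14.9 [ 0.14100037  0.14921326 -2.15576685] [0.49882676 0.48315401 0.46579738] [ 0.63499056 -0.05280523  0.21452481]
```

Call:
{"method": "send_rows", "body": {"rows": [[0,0,-5,0,0,0],[0,0,-6,0,0,0],[0,0,-5,0,0,0],[0,0,0,0,0,0],[0,0,0,0,0,0],[0,0,0,0,0,0]]}}

```text
time: 15.4
tool_pos: [0.6351, -0.0528, 0.1991]
ee_rot: [3.141, 0.0, 1.659]
wrist_force: [0.0, -0.1, 1.1]
width: 0.0259
finger_force: 29.9
```

```bash
python3 avg.py
```

```text
16.6 [ 1.10013956 -0.19513753  0.32200145] [0.47171835 0.4897042  0.39903021] [ 0.63508043 -0.05283015  0.19853967]
```

Net spring force is 2.6 N, so about 6.5 mm of compression. Press 1.4 mm more and re-check.

Call:
{"method": "send_rows", "body": {"rows": [[0,0,-1.4,0,0,0],[0,0,0,0,0,0],[0,0,0,0,0,0],[0,0,0,0,0,0],[0,0,0,0,0,0]]}}

```text
time: 17.02
tool_pos: [0.635, -0.0528, 0.1972]
ee_rot: [3.141, 0.0, 1.659]
wrist_force: [1.7, -0.2, 0.3]
width: 0.0261
finger_force: 29.9
```

```bash
python3 avg.py; python3 avg.py; python3 -c "
from h import *
o=sensors.get_obs();print(o['ee_rot'],o['width'],o['finger_force'])"
```

```text
18.2167 [ 2.0727173  -0.20512082  0.89841703] [0.42416155 0.52351056 0.35732987] [ 0.63496377 -0.05278153  0.1970997 ]
19.4167 [ 1.73613372 -0.2950476   0.98851731] [0.57645035 0.4340725  0.53776561] [ 0.63496188 -0.05280051  0.19712464]
[3.14148342e+00 4.31111822e-05 1.65879091e+00] 0.026090748992116043 29.898838698863983
```

```bash
python3 -c "
from bench import ticket
print(ticket.close_job())"
```

```text
the job is handed in; nothing more can be done
None
```

I've handed the job in: the cam lever is locked against the green stop, and the small yellow punch is held upright on the red spot. By the force readings its point is pressed in about 8 mm, half way. I didn't get a judging result back.

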